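Hold the sprung paint-box lid at the mark

TASK

Take the red knob of the blue paint-box lid gently (it is only glued on: grip it with about 15 N, never over 25 N), raise the lid smoothly against its spring until the white pointer on its side edge is level with the yellow marker, and keep holding it there: finish with the knob still in the gripper, because the lid snaps shut if let go. Do not move the marker, and leave the brush jar, the paint bottle and the flat brush where they are.

Things in the scene. Friction and masses are not known exactly. Their poses are not given: they have to be found in the camera images.
- box: Black paint box, 180 mm deep (x) by 240 mm wide (y) by 60 mm high, fixed to the table, white inside with 12 solid colour pans. Origin: centre of its underside, on the table; z up. Its front (where the knob is) faces its own -x, the lid's hinge runs along its far (+x) top edge.
- lid: Blue plate 6 mm thick, about 0.25 kg. Origin: middle of the hinge axis, 90 mm behind the box's origin, 64 mm above the table. Shut (the start), its axes are the box's and the plate lies along its -x. It opens by turning about its +y, the knob edge going up and back, to 1.5 rad at most. A spring pulls it shut: it takes 3 N at the knob near shut, 4 to 6 N half open; let go, it snaps shut.
- knob (a point): Centre of the red knob: a bar 20 mm in diameter, 28 mm long along the lid's y, pinched on its two flat ends; it turns between the fingers as the lid rises. 210 mm from the hinge axis (on the lid's -x), 20 mm clear of the box front, 64 mm high when shut, on a stem 12 mm wide. Free space at both sides, in front and below. Glued on: a 15 N grip is gentle, over 25 N on each finger breaks it.
- pointer (a point): White pointer, a flat tab 30 x 12 x 4 mm standing out of the lid's +y side edge. This point is the middle of its outer end, at (-110, 133, 0) mm in the lid's frame, 110 mm from the hinge axis.
- marker (a joint): Angle (rad) at which the yellow marker is set, about the same hinge axis and in the same sense as the lid opens: 0 is level with the shut lid, larger is higher. The lid must be held at this same angle, between 0.45 and 0.9 rad. It stays by friction.
- marker_tip (a point): Centre of the yellow marker, a block 34 x 18 x 18 mm on a dark arm that turns on the hinge axis, at the box's +y side, 110 mm from the axis, 146 mm from the box's middle, just beside the white pointer's path; a thin sector frame stands 14 mm further out. Its x axis matches the lid's x when the lid is at the mark. The pointer may stand within its 18 mm thickness.
- brush_jar: Green glass jar with three brushes standing in it, 72 mm in diameter, jar 85 mm and brushes about 160 mm high. Loose bystander. Origin: centre of its underside.
- paint_bottle: Blue plastic paint bottle with a white cap, 54 mm in diameter, 120 mm high. Loose bystander. Origin: centre of its underside.
- flat_brush: Flat brush lying on the table, 168 mm long along its x, up to 50 mm wide, 12 mm thick, wooden handle to -x. Loose bystander. Origin: on the table where handle meets ferrule.

How it is judged:
By the outcome, as a careful person would: the job done as asked, in the order asked, and still so for the second after the job is handed in, while the arm keeps its last pose, push and grip.
It also fails if it takes over 35 s, if anything falls off the work surface, if the arm or the gripper's body presses on something with over 40 N, if the wrist force passes 120 N, or if a joint passes its speed limit or range.

ROBOT

A 6-joint arm with a two-finger parallel gripper is mounted at the origin on the work surface. World frame = base frame: x ahead of the robot, y to its left, z up, the work surface at z = 0. Lengths are in m, angles in rad, forces in N, time in s.
With the tool pointing down it reaches from about 0.425 to 0.95 m from the base axis. Payload 14.7 kg.
Tool frame: the origin (TCP) lies at the very end of the fingers, on their centre line; the grasp point (between the pads) lies 19 mm behind it; z points along the fingers, y is the direction in which the jaws open and shut (so a half turn about z gives the same grasp; the last joint's range is limited). The gripper opens to 85 mm and grips with 20 to 120 N. Pads are 22 mm wide; open, the fingers measure 114 mm over their backs; the gripper's body (76 mm by 85 mm) begins 54 mm behind the grasp point. The pads swing forward as they close: fully open they stand 13 mm farther back than shut.
Start: joints at [-1.325, 0.48, 1.596, -0, 1.065, -0.047], TCP at [0.188, -0.622, 0.231] pointing down, gripper open.
Joint ranges: [-2.75, 2.75], [-0.82, 2.05], [0.23, 2.67], [-1.56, 4.7], [0.09, 2.69], [-2.92, 2.92]. Speed limits (rad/s): [1.89, 1.89, 2.39, 3.01, 3.01, 3.01].

INTERFACE

Orientations are given as a rotation vector (axis times angle).
In Python, from station import * gives the robot as it stands.
- The arm moves only by the tool move_arm, never from a script. Its argument "increments" is a list of rows, each a list of 7 numbers: the shift along the tool's x, y, z each as a share of 30 mm, from -1 to 1, then the turn, a rotation vector about the tool's x, y, z each as a share of 6 degrees, from -1 to 1, then the closure, from -1 (fully open) to 1 (shut). A call has 1 to 20 rows; each row shifts and turns the commanded pose from where the row before left it, along the tool's axes as they then stand; what a row does not reach is not made up. A row lasts 1/10 s, in which the tool goes at most 50 mm and 8.59 degrees, less where a joint would pass 70% of its speed; a pose out of reach is approached as far as the arm can. A call with a number of a shift or a turn outside -1 to 1 is refused whole. A call with a gripper value outside its range is refused whole. The fingers move at their own pace and stop on an object; the grip force is fixed at half the most. Time passes only in rows, so rows that do not move let the fingers close. It gives the time, the measured TCP pose, the force and the opening at its end, in the units of the state.
- read_state(): the state, without advancing time (a new reading comes with each control period).
- snapshot(name): name is "scene" or "top"; returns (picture, depth): 480x640x3 uint8, red, green, blue; 480x640 float32, m along the optical axis (not along the pixel's ray), 0 where there is no reading.
- calibration(name): a dict with "mtx" (3x3 intrinsics, pixels), "R" (3x3) and "t" (3): a world point X has camera coordinates R X + t. Camera axes: x right, y down, z forward; pixel columns grow to the right and rows downward; lengths in m; the calibration is good to about 2 mm. A picture is of the moment at which its call begins. calibration takes no time and is no camera call.
- finish_job(): hands the job in, once; it reports no verdict.
Trained networks look in the newest picture that a camera, given by its name, has taken for a name from the list of things; names that differ only in an ending like _2 or _b are one class to them, and where a whole thing is asked for, a point or a joint stands for the part that bears it (a point fixed in the world has none). Each returns a list of dicts, best first, with "conf" (0 to 1); they miss things now and then, are a little off and sometimes report something else, mostly with a low value. They report only what shows in the picture. A call takes as long as a camera call.
- boxes_of(target, camera): "location" ([x, y, z] in m, in the coordinates of the camera as it stood for that picture, good to about 4 mm: the middle of the surface that is visible of it).
- outline_of(target, camera): "region" (480x640 bool, what is visible of it).
The state is a dict: "clock": time; "joint_positions": joint angles; "qd": joint speeds; "effort": joint torques, N m; "position": TCP position; "eef_rot": TCP orientation; "wrist_force": force on the tool from outside, world axes, zero at the start; "ft_torque": the same for the moment, N m; "opening": finger opening in m.
Only numpy, scipy, OpenCV 4.12 (cv2) and the standard library are available. Lean on these libraries where they do the work, as an engineer would, in place of code of your own. Each camera call takes 0.05 s, during which the arm holds its last target. There are 200 camera calls.

## Working session

There is one attempt and no reset: what is moved stays moved. The work goes in short steps, Python scripts to look and compute and a tool call to move; the robot and the scene stay as the last step left them, time stands still between calls to the robot, and variables do not carry over. Pictures are saved under pics/ and viewed, about 8 in all and at most 12, crops included, and the job is handed in when it is done.

Besides the shell and the picture viewer there is one more tool, called after "Request:" as name(argument=value, ...), one argument or row to a line, values as JSON. move_arm: Moves the arm, as the interface text tells. Its arguments: {"type":"object","properties":{"increments":{"type":"array"}},"required":["increments"]}

```bash
ls; mkdir -p pics; cat > h.py <<'E'
from station import *
import numpy as np, cv2
def w(cam,p):
    c=calibration(cam); return np.array(c["R"]).T@(np.array(p)-np.array(c["t"]).ravel())
def px(cam,X):
    c=calibration(cam); q=np.array(c["mtx"])@(np.array(c["R"])@np.array(X)+np.array(c["t"]).ravel()); return q[:2]/q[2]
def cloud(cam,d,m):
    c=calibration(cam);K=np.array(c["mtx"]);v,u=np.nonzero(m&(d>0));z=d[v,u]
    P=np.c_[(u-K[0,2])/K[0,0]*z,(v-K[1,2])/K[1,1]*z,z]
    return (P-np.array(c["t"]).ravel())@np.array(c["R"])
E
python3 - <<'E'
from h import *
print(read_state())
for c in("scene","top"):
    p,d=snapshot(c); cv2.imwrite(f"pics/{c}0.png",p[:,:,::-1])
    for n in("box","lid","knob","pointer","marker_tip","brush_jar","paint_bottle","flat_brush"):
        print(c,n,[(round(b["conf"],2),w(c,b["location"]).round(3).tolist()) for b in boxes_of(n,c)[:3]])
E
```

```text
pics
{'clock': 0.0, 'joint_positions': array([-1.32458309e+00,  4.80851043e-01,  1.59687019e+00, -1.97321966e-05,
        1.06509547e+00, -4.65990624e-02]), 'qd': array([ 0.00011019, -0.00014487, -0.0010531 , -0.00124065,  0.00021579,
        0.00025007]), 'effort': array([ 6.39161633e-03, -9.50620222e+01, -4.30182517e+01,  2.52949876e-04,
        1.24447557e-02, -2.23255876e-05]), 'position': array([ 0.1875339 , -0.62192905,  0.2306613 ]), 'eef_rot': array([-3.10677768e+00, -4.58144532e-01,  2.18470777e-04]), 'wrist_force': array([ 0.10370427,  0.00322632, -0.55520946]), 'ft_torque': array([0.01367343, 0.00642983, 0.00756176]), 'opening': 0.0852377008573571}
scene box [(0.58, [0.675, -0.091, 0.069])]
scene lid [(0.8, [0.66, -0.127, 0.07])]
scene knob [(0.8, [0.655, -0.128, 0.066]), (0.49, [0.408, -0.005, 0.011])]
scene pointer [(0.93, [0.655, -0.124, 0.066])]
scene marker_tip [(0.53, [0.608, 0.02, 0.109])]
scene brush_jar [(0.71, [0.814, -0.301, 0.068])]
scene paint_bottle [(0.75, [0.587, 0.143, 0.064])]
scene flat_brush [(0.91, [0.412, -0.004, 0.011])]
top box [(0.71, [0.637, -0.115, 0.064])]
top lid [(0.77, [0.642, -0.129, 0.068])]
top knob [(0.57, [0.59, 0.008, 0.113])]
top pointer [(0.77, [0.642, -0.13, 0.067])]
top marker_tip [(0.56, [0.591, 0.012, 0.117])]
top brush_jar [(0.68, [0.806, -0.313, 0.062])]
top paint_bottle [(0.98, [0.56, 0.128, 0.082])]
top flat_brush [(0.81, [0.405, -0.013, 0.012])]
```

View pics/scene0.png

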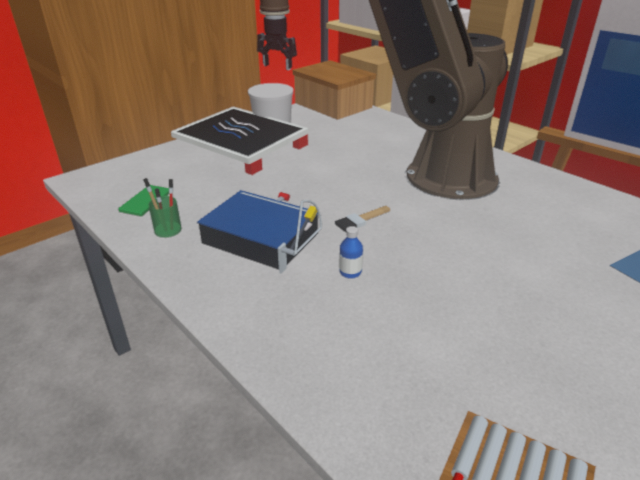

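View pics/top0.png

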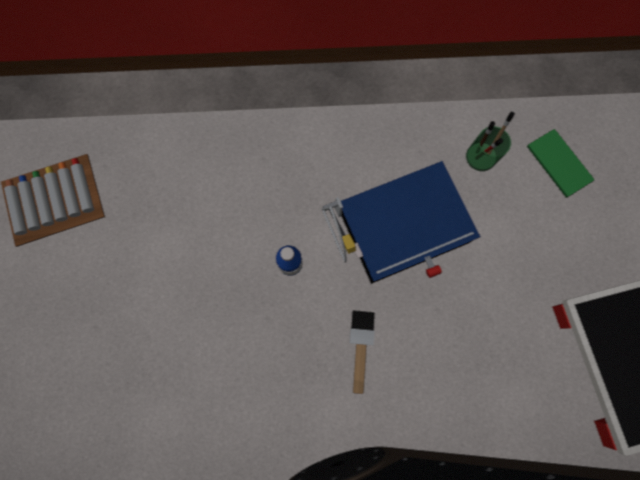

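```bash
python3 - <<'E'
from h import *
c="top"; p,d=snapshot(c); hsv=cv2.cvtColor(p,cv2.COLOR_RGB2HSV)
V,U=np.mgrid[:480,:640]
red=((hsv[...,0]<8)|(hsv[...,0]>172))&(hsv[...,1]>140)&(hsv[...,2]>60)&(abs(U-433)<14)&(abs(V-268)<14)
P=cloud(c,d,red); print("knob",P.shape,P.mean(0),P.min(0),P.max(0))
print("z hist",np.percentile(P[:,2],[5,50,95]))
rr=cv2.minAreaRect(P[:,:2].astype(np.float32)*1000);print(rr)
yel=(hsv[...,0]>18)&(hsv[...,0]<35)&(hsv[...,1]>140)&(abs(U-349)<14)&(abs(V-243)<14)
Y=cloud(c,d,yel); print("marker",len(Y),Y.mean(0),np.percentile(Y,[5,50,95],axis=0))
blue=(hsv[...,0]>100)&(hsv[...,0]<125)&(hsv[...,1]>130)&(U>320)&(U<490)&(V>150)&(V<290)
B=cloud(c,d,blue); B=B[(B[:,2]>.055)&(B[:,2]<.08)]; print("lid",len(B),np.median(B[:,2]),cv2.minAreaRect(B[:,:2].astype(np.float32)*1000))
c="scene"; p,d=snapshot(c); hsv=cv2.cvtColor(p,cv2.COLOR_RGB2HSV)
yel=(hsv[...,0]>18)&(hsv[...,0]<35)&(hsv[...,1]>140)&(abs(U-311)<10)&(abs(V-213)<14)
Y=cloud(c,d,yel); print("marker scene",len(Y),Y.mean(0),np.percentile(Y,[5,50,95],axis=0))
red=((hsv[...,0]<8)|(hsv[...,0]>172))&(hsv[...,1]>140)&(abs(U-284)<8)&(abs(V-196)<7)
P=cloud(c,d,red); print("knob scene",len(P),P.mean(0))
for c in("scene","top"):print(np.array(calibration(c)["mtx"])[0,0], -np.array(calibration(c)["R"]).T@np.array(calibration(c)["t"]).ravel())
for s,(x0,y0,x1,y1) in dict(top=(320,150,490,300),scene=(190,180,330,280)).items():
    q=cv2.imread(f"pics/{s}0.png")[y0:y1,x0:x1]; cv2.imwrite(f"pics/{s}c.png",cv2.resize(q,None,fx=4.5,fy=4.,interpolation=2))
E
```

```text
knob (106, 3) [ 0.53287264 -0.16413164  0.07125127] [ 0.52280068 -0.17742666  0.06067568] [ 0.54348793 -0.15153955  0.07757846]
z hist [0.06589273 0.07133682 0.07501279]
((533.274658203125, -165.0530548095703), (16.10302734375, 25.186960220336914), 18.447166442871094)
marker 142 [0.59010659 0.00821706 0.11699769] [[ 5.74596153e-01 -1.92881693e-04  1.12657500e-01]
 [ 5.88975390e-01  8.57999360e-03  1.20720875e-01]
 [ 6.05517316e-01  1.67639798e-02  1.26812583e-01]]
lid 9031 0.0664417900236849 ((645.4148559570312, -125.303466796875), (182.08750915527344, 242.25132751464844), 19.575754165649414)
marker scene 107 [0.59229774 0.01267118 0.11804538] [[0.58017297 0.00288424 0.10628146]
 [0.59272554 0.01350726 0.11901534]
 [0.60446305 0.02017025 0.12690076]]
knob scene 39 [ 0.53562536 -0.15997038  0.07130268]
508.2202252427744 [1.25734902 0.7826343  0.73724906]
458.74867109536405 [0.3985572 0.08209   0.9941283]
```

View pics/scenec.png

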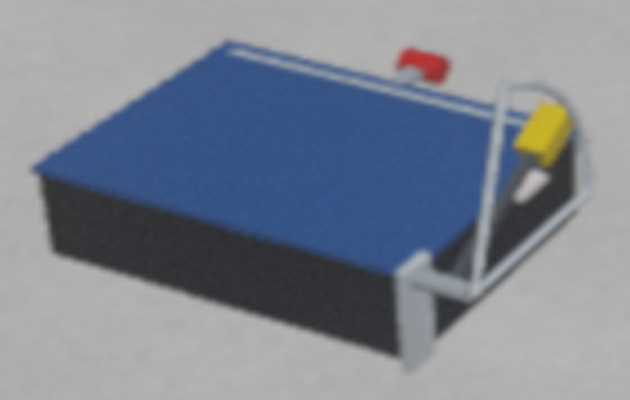

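```bash
cat >> h.py <<'E'
from scipy.spatial.transform import Rotation as Ro
YAW=np.deg2rad(19.5); H=np.array([.7302,-.0951,.064]); RB=Ro.from_euler("z",YAW).as_matrix()
def knob(th): return H+RB@np.array([-.21*np.cos(th),0,.21*np.sin(th)])
def delta(target,pitch=0.):
    """shift (in 30mm units, tool axes) and turn (in 6 deg units) to put the grasp point at target, tool x along box x, down, pitched"""
    s=read_state(); R=Ro.from_rotvec(s["eef_rot"])
    Rt=Ro.from_matrix(RB)*Ro.from_euler("y",pitch)*Ro.from_euler("x",np.pi)
    tcp=np.array(target)+Rt.apply([0,0,.019])
    return R.inv().apply(tcp-s["position"])/.03,(R.inv()*Rt).as_rotvec()/np.deg2rad(6)
E
python3 - <<'E'
from h import *
from scipy.optimize import minimize_scalar
V,U=np.mgrid[:480,:640]
for c,(u,v) in dict(top=(349,243),scene=(311,213)).items():
    p,d=snapshot(c); hsv=cv2.cvtColor(p,cv2.COLOR_RGB2HSV)
    yel=(hsv[...,0]>18)&(hsv[...,0]<35)&(hsv[...,1]>140)&(abs(U-u)<14)&(abs(V-v)<14)
    Q=(cloud(c,d,yel)-H)@RB
    def cost(t):
        r=-Q[:,0]*np.cos(t)+Q[:,2]*np.sin(t)-.11; n=Q[:,0]*np.sin(t)+Q[:,2]*np.cos(t)
        q=np.abs(np.c_[r,Q[:,1]-.146,n])-[.017,.009,.009]
        sd=np.linalg.norm(np.maximum(q,0),axis=1)+np.minimum(q.max(1),0)
        return np.minimum(np.abs(sd),.006).mean()
    ts=np.linspace(.3,1,141);cs=[cost(t) for t in ts];i=np.argmin(cs);print(c,ts[i],cs[i],np.median(Q,0))
    m=cv2.moments(yel.astype(np.uint8)); uv=np.array([m["m10"],m["m01"]])/m["m00"]
    for t in np.arange(.4,.8,.05): print(t.round(2),np.round(px(c,H+RB@np.array([-.11*np.cos(t),.146,.11*np.sin(t)]))-uv,1))
print(delta([.533,-.165,.15]))
E
```

```text
top 0.45499999999999996 0.0012589252262749152 [-0.09822319  0.14490104  0.05640978]
0.4 [-0.5  3.2]
0.45 [-0.8  1.6]
0.5 [-1.1 -0.1]
0.55 [-1.5 -1.9]
0.6 [-1.9 -3.8]
0.65 [-2.4 -5.8]
0.7 [-3. -8.]
0.75 [ -3.6 -10.2]
scene 0.47 0.0018004254551935682 [-0.0949076   0.14917255  0.05425255]
0.4 [1.  2.4]
0.45 [0.5 1. ]
0.5 [-0.1 -0.3]
0.55 [-0.7 -1.5]
0.6 [-1.3 -2.6]
0.65 [-2.  -3.6]
0.7 [-2.8 -4.5]
0.75 [-3.6 -5.3]
(array([ 15.42228574, -11.27286705,   3.34289144]), array([ 5.99718918e-04,  2.49376308e-05, -4.53549930e-01]))
```

Request:
move_arm(
  increments=[
    [0.4,-0.3,0,0,0,-0.2,-1],
    [0.86,-0.63,0.1,0,0,-0.25,-1],
    [0.86,-0.63,0.1,0,0,0,-1],
    [0.86,-0.63,0.1,0,0,0,-1],
    [0.86,-0.63,0.1,0,0,0,-1],
    [0.86,-0.63,0.1,0,0,0,-1],
    [0.86,-0.63,0.1,0,0,0,-1],
    [0.86,-0.63,0.1,0,0,0,-0.8],
    [0.86,-0.63,0.1,0,0,0,-0.6],
    [0.86,-0.63,0.1,0,0,0,-0.4],
    [0.86,-0.63,0.1,0,0,0,-0.2],
    [0.86,-0.63,0.1,0,0,0,0],
    [0.86,-0.63,0.1,0,0,0,0],
    [0.86,-0.63,0.1,0,0,0,0],
    [0.86,-0.63,0.1,0,0,0,0],
    [0.86,-0.63,0.1,0,0,0,0],
    [0.86,-0.63,0.1,0,0,0,0],
    [0.86,-0.63,0.1,0,0,0,0],
    [0.4,-0.3,0.1,0,0,0,0],
    [0,0,0,0,0,0,0],
  ],
)

```text
clock: 3.1
position: [0.5122, -0.1473, 0.177]
eef_rot: [-3.095, -0.536, 0.0]
wrist_force: [-0.8, -1.1, -0.1]
opening: 0.0426
```

```bash
python3 - <<'E'
from h import *
print(delta([.533,-.165,.066]),read_state()["opening"])
p,d=snapshot("scene"); q=p[120:270,180:340,::-1]; cv2.imwrite("pics/s1.png",cv2.resize(q,None,fx=4.5,fy=4,interpolation=2))
E
```

```text
(array([0.4538601 , 0.79080788, 4.33172934]), array([-0.00410267,  0.00226781,  0.02450891])) 0.04258380287096328
```

View pics/s1.png

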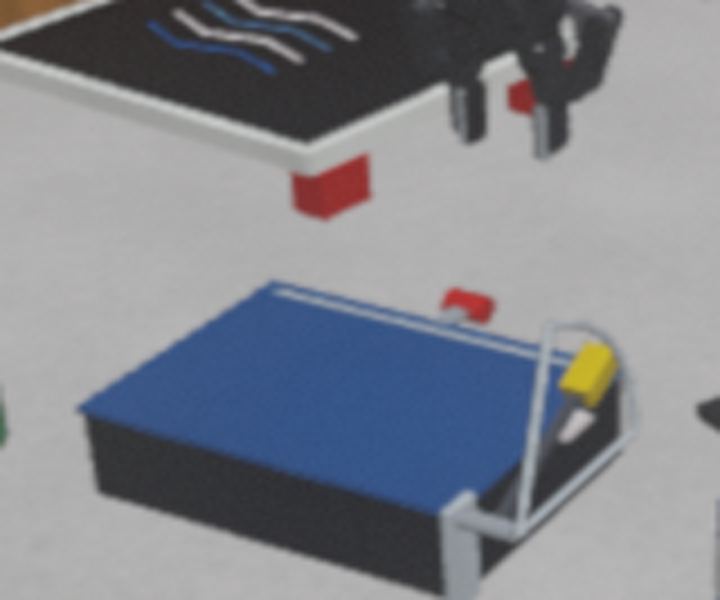

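Request:
move_arm(
  increments=[
    [0.45,0.4,0.2,0,0,0,-0.2],
    [0,0.4,0.6,0,0,0,-0.2],
    [0,0,0.8,0,0,0,-0.2],
    [0,0,0.8,0,0,0,-0.2],
    [0,0,0.8,0,0,0,-0.2],
    [0,0,0.7,0,0,0,-0.2],
    [0,0,0.5,0,0,0,-0.2],
    [0,0,0,0,0,0,-0.2],
    [0,0,0,0,0,0,-0.1],
    [0,0,0,0,0,0,0],
  ],
)

```text
clock: 4.15
position: [0.5329, -0.1678, 0.0463]
eef_rot: [3.096, 0.531, 0.002]
wrist_force: [0.6, 0.1, -0.4]
opening: 0.0423
```

```bash
python3 - <<'E'
from h import *
print(delta([.5328,-.165,.062]),read_state()["opening"],read_state()["position"],read_state()["wrist_force"],read_state()["clock"])
for c,(x0,y0) in dict(scene=(235,150),top=(380,215)).items():
    p,d=snapshot(c); cv2.imwrite(f"pics/{c}2.png",cv2.resize(p[y0:y0+75,x0:x0+90,::-1],None,fx=6,fy=6,interpolation=2))
a=cv2.imread("pics/scene2.png");b=cv2.imread("pics/top2.png");cv2.imwrite("pics/two2.png",cv2.resize(np.hstack([a,b]),None,fx=.74,fy=.74))
E
```

```text
(array([ 0.02804622, -0.0908453 ,  0.10976597]), array([ 0.00780965, -0.0084812 , -0.00733808])) 0.04234401632979712 [ 0.53291077 -0.16784842  0.04629446] [ 0.60888378  0.08068898 -0.44484996] 4.15
```

View pics/two2.png

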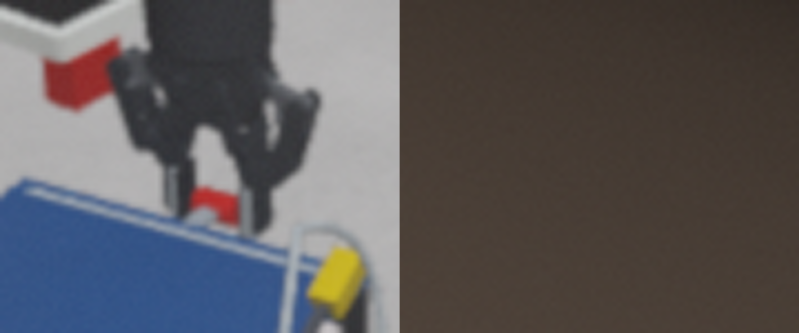

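Request:
move_arm(
  increments=[
    [0,-0.09,0.1,0,0,0,0],
    [0,0,0,0,0,0,0.05],
    [0,0,0,0,0,0,0.1],
    [0,0,0,0,0,0,0.15],
    [0,0,0,0,0,0,0.2],
    [0,0,0,0,0,0,0.22],
    [0,0,0,0,0,0,0.24],
    [0,0,0,0,0,0,0.26],
    [0,0,0,0,0,0,0.26],
    [0,0,0,0,0,0,0.26],
  ],
)

```text
clock: 5.25
position: [0.532, -0.1652, 0.0424]
eef_rot: [3.096, 0.531, 0.001]
wrist_force: [-0.3, -6.9, 0.0]
opening: 0.0315
```

Request:
move_arm(
  increments=[
    [0,0.06,0,0,0,0,0.26],
    [0,0,0,0,0,0,0.26],
    [0,0,0,0,0,0,0.28],
    [0,0,0,0,0,0,0.3],
    [0,0,0,0,0,0,0.3],
  ],
)

```text
clock: 5.75
position: [0.5323, -0.1663, 0.0423]
eef_rot: [-3.096, -0.532, 0.0]
wrist_force: [0.6, 0.0, 0.5]
opening: 0.03
```

Request:
move_arm(
  increments=[
    [0,0,0,0,0,0,0.31],
    [0,0,0,0,0,0,0.32],
    [0,0,0,0,0,0,0.32],
    [0,0,0,0,0,0,0.32],
  ],
)

```text
clock: 6.15
position: [0.5324, -0.1665, 0.0423]
eef_rot: [3.096, 0.531, 0.0]
wrist_force: [0.1, -1.6, -0.0]
opening: 0.0288
```

Request:
move_arm(
  increments=[
    [0,0.015,0,0,0,0,0.32],
    [0,0,0,0,0,0,0.33],
    [0,0,0,0,0,0,0.34],
    [0,0,0,0,0,0,0.34],
    [0,0,0,0,0,0,0.34],
  ],
)

```text
clock: 6.65
position: [0.5325, -0.1668, 0.0423]
eef_rot: [3.096, 0.531, 0.0]
wrist_force: [-0.3, -2.7, -0.4]
opening: 0.0281
```

Request:
move_arm(
  increments=[
    [0,0.01,0,0,0,0,0.34],
    [0,0,0,0,0,0,0.345],
    [0,0,0,0,0,0,0.35],
    [0,0,0,0,0,0,0.35],
  ],
)

```text
clock: 7.05
position: [0.5325, -0.167, 0.0423]
eef_rot: [-3.096, -0.531, 0.0]
wrist_force: [0.6, 0.4, 0.3]
opening: 0.028
```

```bash
python3 -c "
from h import *
s=read_state();print(s['opening'],s['wrist_force'],delta(knob(0)-[0,0,.002]))"
```

```text
0.028026149984525506 [0.60927698 0.37758505 0.25613077] (array([ 0.01141955, -0.05952244, -0.02365093]), array([-0.00098393,  0.00087863, -0.00360271]))
```

Request:
move_arm(
  increments=[
    [0,0,0,0,0,0,0.355],
    [0,0,0,0,0,0,0.355],
    [0,0,-0.03,0,0,0,0.355],
    [0,0,-0.05,0,0,0,0.355],
    [0,0,0,0,0,0,0.355],
    [0,0,0,0,0,0,0.355],
  ],
)

```text
clock: 7.65
position: [0.5325, -0.167, 0.0447]
eef_rot: [-3.096, -0.531, 0.0]
wrist_force: [0.6, 1.4, -4.4]
opening: 0.0279
```

Request:
move_arm(
  increments=[
    [0,0,0,0,0,0,0.36],
    [0.002,0,-0.12,0,0,0,0.36],
    [0.01,0,-0.21,0,0,0,0.36],
    [0.015,0,-0.21,0,0,0,0.36],
    [0.01,0,-0.08,0,0,0,0.36],
    [0,0,0,0,0,0,0.36],
    [0,0,0,0,0,0,0.36],
  ],
)

```text
clock: 8.35
position: [0.5334, -0.1667, 0.0633]
eef_rot: [-3.096, -0.532, 0.0]
wrist_force: [-1.7, 0.2, -4.0]
opening: 0.0279
```

```bash
cat >> h.py <<'E'
def look(i,view=True):
    s=read_state(); p,d=snapshot("scene")
    if view: cv2.imwrite(f"pics/l{i}.png",cv2.resize(p[140:270,190:340,::-1],None,fx=5,fy=4.5,interpolation=2))
    hsv=cv2.cvtColor(p,cv2.COLOR_RGB2HSV); V,U=np.mgrid[:480,:640]
    b=(hsv[...,0]>100)&(hsv[...,0]<125)&(hsv[...,1]>130)&(U>195)&(U<320)&(V>130)&(V<262)
    Q=(cloud("scene",d,b)-H)@RB; Q=Q[(Q[:,0]<-.02)&(Q[:,0]>-.16)&(abs(Q[:,1])<.11)&(Q[:,2]>-.01)]
    a=np.polyfit(-Q[:,0],Q[:,2],1); r=abs(Q[:,2]-np.polyval(a,-Q[:,0])); Q=Q[r<.006]; a=np.polyfit(-Q[:,0],Q[:,2],1)
    g=s["position"]-Ro.from_rotvec(s["eef_rot"]).apply([0,0,.019])
    print("lid angle",np.arctan(a[0]),len(Q),a[1]*1000,"by tool height",np.arcsin((g[2]-.0613)/.21),"open",s["opening"],"F",s["wrist_force"].round(1),"t",s["clock"])
E
python3 -c "
from h import *
look(1)"
```

```text
lid angle 0.09567345288527523 2813 4.236174348203117 by tool height 0.10036938514680625 open 0.0278839056325575 F [-1.7  0.2 -4. ] t 8.35
```

View pics/l1.png

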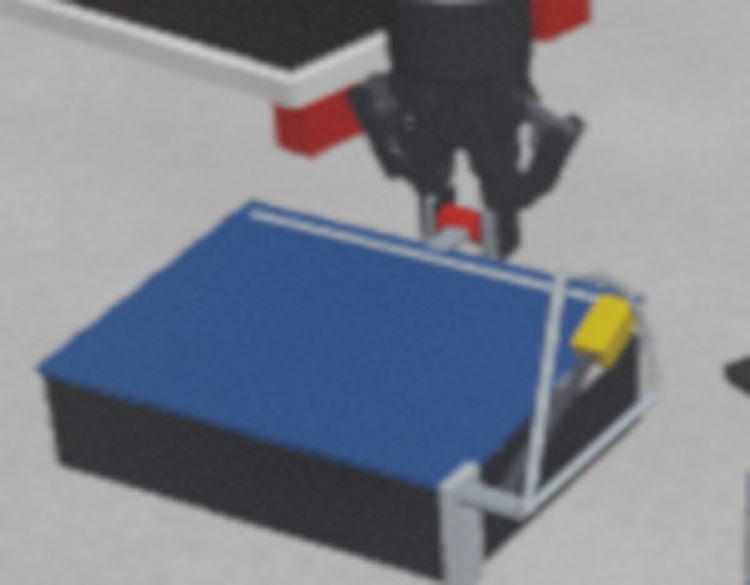

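Request:
move_arm(
  increments=[
    [0.01,0,-0.1,0,0,0,0.36],
    [0.02,0,-0.16,0,0,0,0.36],
    [0.03,0,-0.2,0,0,0,0.36],
    [0.045,0,-0.24,0,0,0,0.36],
    [0.045,0,-0.22,0,0,0,0.36],
    [0.06,0,-0.24,0,0,0,0.36],
    [0.06,0,-0.22,0,0,0,0.36],
    [0.05,0,-0.13,0,0,0,0.36],
    [0.023,0,-0.061,0,0,0,0.36],
    [0,0,0,0,0,0,0.36],
  ],
)

```text
clock: 9.4
position: [0.5431, -0.1632, 0.1105]
eef_rot: [-3.096, -0.532, 0.001]
wrist_force: [-3.7, 0.5, -3.4]
opening: 0.0274
```

```bash
python3 -c "
from h import *
look(2)"
```

```text
lid angle 0.3215897981277031 3551 4.524262018596579 by tool height 0.33090149350579673 open 0.027430399060944726 F [-3.7  0.5 -3.4] t 9.4
```

```bash
python3 -c "
from h import *
o=[];f=[]
for i in range(8):
    snapshot('scene'); s=read_state(); o.append(s['opening']*1e3); f.append(s['wrist_force'])
print(np.round(o,2),np.mean(f,0).round(2),np.std(f,0).round(2)); look(3)"
```

```text
[28.   28.13 27.44 27.77 27.65 27.9  27.61 27.74] [-4.68 -0.06 -2.72] [0.42 0.58 0.51]
lid angle 0.3194977390493135 3534 4.62072219921472 by tool height 0.32962633254499063 open 0.02773912916868586 F [-5.  -0.8 -3.2] t 9.85
```

View pics/l3.png

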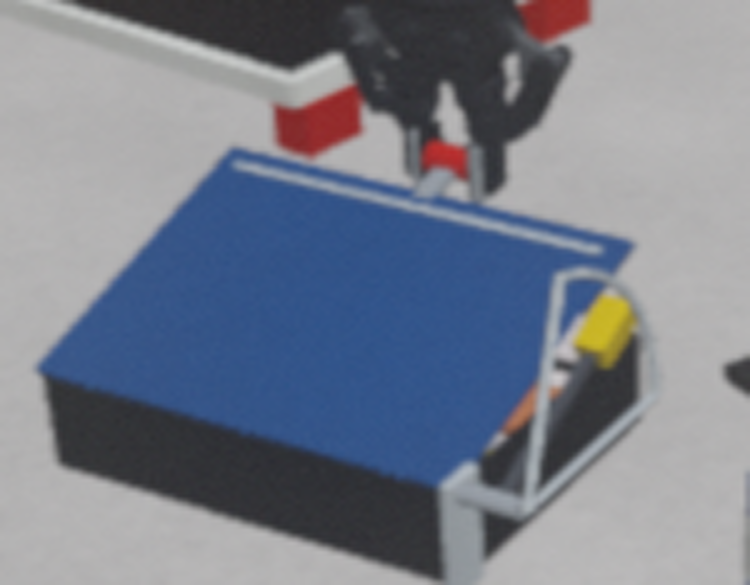

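Request:
move_arm(
  increments=[
    [0.01,0,-0.08,0,0,0,0.36],
    [0.05,0,-0.15,0,0,0,0.36],
    [0.07,0,-0.18,0,0,0,0.36],
    [0.08,0,-0.19,0,0,0,0.36],
    [0.08,0,-0.18,0,0,0,0.36],
    [0.07,0,-0.14,0,0,0,0.36],
    [0.03,0,-0.06,0,0,0,0.36],
    [0.01,0,-0.03,0,0,0,0.36],
    [0,0,0,0,0,0,0.36],
    [0,0,0,0,0,0,0.36],
  ],
)

```text
clock: 10.9
position: [0.5548, -0.1592, 0.1407]
eef_rot: [-3.096, -0.531, -0.0]
wrist_force: [0.6, 5.2, -6.4]
opening: 0.0275
```

```bash
python3 - <<'E'
from h import *
look(4)
p,d=snapshot("scene"); o=[]
V,U=np.mgrid[:480,:640]
for c in ("scene","top"):
    p,d=snapshot(c); hsv=cv2.cvtColor(p,cv2.COLOR_RGB2HSV)
    o.append(read_state()["opening"]*1e3)
    if c=="top": cv2.imwrite("pics/t4.png",cv2.resize(p[200:290,310:420,::-1],None,fx=6,fy=6,interpolation=2))
    for n in("pointer","marker_tip"): print(c,n,[(round(b["conf"],2),((w(c,b["location"])-H)@RB).round(3)) for b in boxes_of(n,c)[:3]])
    yel=(hsv[...,0]>18)&(hsv[...,0]<35)&(hsv[...,1]>110)&(U>290)&(U<365)&(V>195)&(V<260)
    Q=(cloud(c,d,yel)-H)@RB; Q=Q[abs(Q[:,1]-.146)<.02]
    wh=(hsv[...,1]<50)&(hsv[...,2]>150)
    W=(cloud(c,d,wh)-H)@RB; W=W[(W[:,1]>.121)&(W[:,1]<.136)&(W[:,0]<-.08)&(W[:,0]>-.125)&(W[:,2]>0.02)&(W[:,2]<.1)]
    f=lambda A:(len(A),np.median(A,0).round(4),"ang",np.arctan2(A[:,2],-A[:,0]).mean().round(3)) if len(A) else 0
    print(c,"yel",f(Q),"white",f(W))
print(o)
E
```

```text
lid angle 0.47268991186995984 4026 4.970149795299126 by tool height 0.4875798920631232 open 0.027520918411208902 F [ 0.6  5.2 -6.4] t 10.9
scene pointer [(0.83, array([-0.08 ,  0.006,  0.043]))]
scene marker_tip [(0.64, array([-0.077,  0.15 ,  0.046]))]
scene yel (118, array([-0.093 ,  0.1492,  0.0544]), 'ang', np.float64(0.526)) white (44, array([-0.0978,  0.1268,  0.0525]), 'ang', np.float64(0.501))
top pointer [(0.72, array([-0.077,  0.022,  0.044])), (0.19, array([-0.266,  0.176, -0.05 ]))]
top marker_tip [(0.57, array([-0.096,  0.145,  0.051]))]
top yel (160, array([-0.0999,  0.1448,  0.0566]), 'ang', np.float64(0.519)) white (56, array([-0.0963,  0.127 ,  0.0516]), 'ang', np.float64(0.494))
[27.746723534749584, 27.404686278404505]
```

View pics/l4.png

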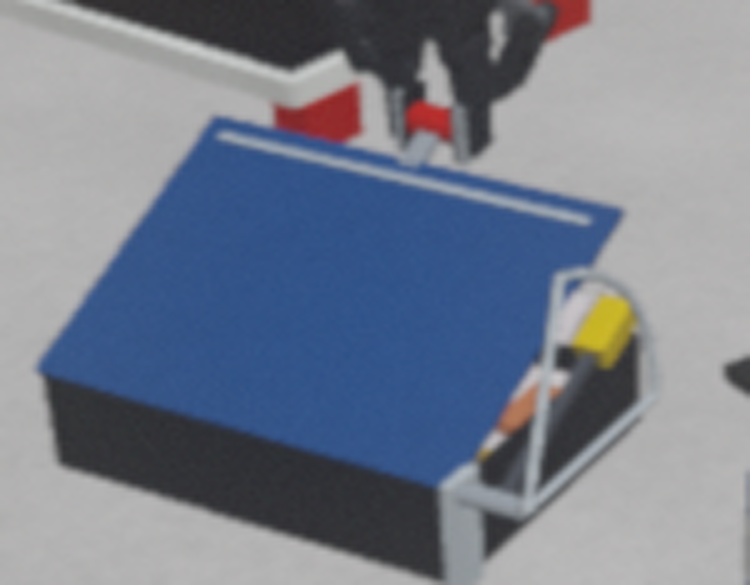

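View pics/t4.png

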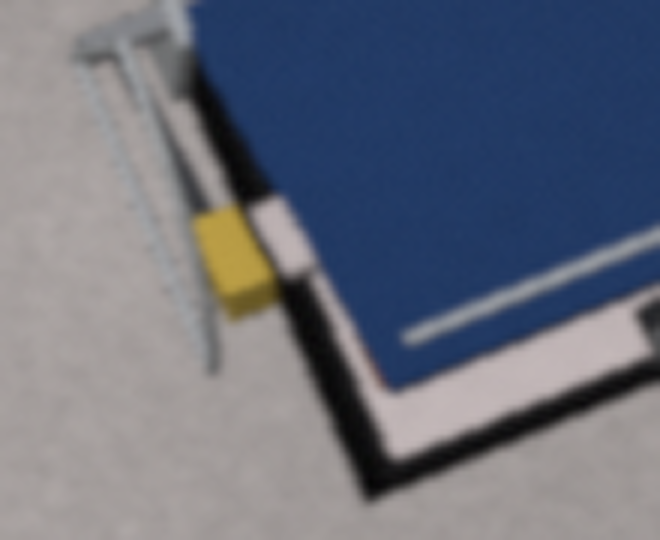

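```bash
python3 - <<'E'
from h import *
V,U=np.mgrid[:480,:640]; t=.47; N=lambda A:A[:,0]*np.sin(t)+A[:,2]*np.cos(t)
S=[];F=[]
for k in range(3):
  for c in ("scene","top"):
    p,d=snapshot(c); hsv=cv2.cvtColor(p,cv2.COLOR_RGB2HSV); s=read_state(); S.append(s["opening"]*1e3);F.append(s["wrist_force"])
    if k: continue
    yel=(hsv[...,0]>18)&(hsv[...,0]<35)&(hsv[...,1]>110)&(U>290)&(U<365)&(V>195)&(V<260)
    Q=(cloud(c,d,yel)-H)@RB; Q=Q[abs(Q[:,1]-.146)<.02]
    wh=(hsv[...,1]<50)&(hsv[...,2]>150)
    W=(cloud(c,d,wh)-H)@RB; W=W[(W[:,1]>.121)&(W[:,1]<.136)&(W[:,0]<-.08)&(W[:,0]>-.125)&(W[:,2]>0.02)&(W[:,2]<.1)]
    r=-Q[:,0]*np.cos(t)+Q[:,2]*np.sin(t)
    for lo in(.095,.1,.105,.11,.115,.12): m=(r>lo)&(r<lo+.005)&(abs(Q[:,1]-.146)<.007); print(c,lo,m.sum(),(N(Q[m])*1e3).round(1).tolist()[:14])
    print(c,"white n",np.percentile(N(W)*1e3,[10,30,50,70,90]).round(1),"yel n",np.percentile(N(Q)*1e3,[10,30,50,70,90]).round(1))
print(np.mean(S),np.mean(F,0))
E
```

```text
scene 0.095 17 [9.5, 10.8, 9.0, 10.9, 9.0, 9.4, 7.6, 6.9, 7.1, 7.7, 8.5, 3.7, 4.6, -0.7]
scene 0.1 14 [10.3, 5.9, 13.0, 9.8, 9.7, 9.4, 6.5, 5.2, 8.6, 3.4, 3.8, 3.2, 1.4, -6.9]
scene 0.105 14 [9.7, 12.1, 9.3, 6.0, 8.0, 8.9, 7.5, 6.9, 9.9, 7.0, 4.2, 6.6, 1.5, -1.5]
scene 0.11 13 [8.2, 8.3, 9.0, 8.8, 5.9, 9.0, 7.7, 7.0, 7.6, 1.4, 0.3, -1.8, -5.5]
scene 0.115 13 [7.6, 10.1, 10.3, 8.1, 9.3, 8.1, 6.7, 6.2, 9.0, 6.2, -1.7, -2.3, -7.4]
scene 0.12 9 [8.9, 7.9, 9.9, 9.1, 11.8, 6.8, 7.6, 4.5, -5.6]
scene white n [0.9 2.3 3.2 3.9 5.2] yel n [-2.4  5.1  7.5  8.9 10.3]
top 0.095 13 [9.2, 8.2, 9.3, 7.7, 7.0, 7.6, 6.7, 7.4, 7.4, 7.0, 6.2, 7.5, 7.5]
top 0.1 15 [7.0, 8.6, 7.3, 7.9, 7.8, 8.9, 7.2, 8.5, 7.6, 6.2, 5.2, 7.2, 5.7, 5.7]
top 0.105 15 [9.9, 9.7, 6.0, 6.6, 6.9, 7.7, 8.7, 6.7, 6.9, 8.9, 6.8, 5.4, 6.0, 6.2]
top 0.11 11 [5.9, 7.8, 8.3, 6.5, 6.2, 6.6, 9.1, 7.3, 5.7, 7.2, 4.6]
top 0.115 17 [9.0, 8.5, 6.1, 9.5, 7.5, 8.5, 7.2, 8.6, 7.3, 6.5, 6.6, 8.4, 8.2, 3.7]
top 0.12 20 [8.6, 9.3, 8.6, 7.1, 7.7, 5.9, 6.9, 7.1, 5.7, 7.6, 5.5, 9.0, 7.7, 5.7]
top white n [1.1 1.8 2.6 3.4 4.2] yel n [-1.1  5.3  6.7  7.5  8.8]
27.724483606854673 [ 0.75560322  4.86060973 -6.67137867]
```

Request:
move_arm(
  increments=[
    [0.006,-0.01,0.01,0,0,0,0.36],
    [0.006,-0.01,0.01,0,0,0,0.36],
    [0.005,0,0.01,0,0,0,0.36],
    [0,0,0,0,0,0,0.36],
    [0,0,0,0,0,0,0.36],
    [0,0,0,0,0,0,0.36],
    [0,0,0,0,0,0,0.36],
    [0,0,0,0,0,0,0.36],
  ],
)

```text
clock: 12.4
position: [0.5544, -0.1592, 0.1399]
eef_rot: [3.096, 0.531, -0.001]
wrist_force: [-6.0, -4.0, -2.3]
opening: 0.0276
```

```bash
python3 - <<'E'
from h import *
S=[];F=[]
for k in range(8):
    snapshot("scene"); s=read_state(); S.append(s["opening"]*1e3);F.append(RB.T@s["wrist_force"])
print(np.mean(S),np.mean(F,0)); look(5); look(6)
E
```

```text
27.600880856608974 [-6.65109706 -1.80353532 -1.12789236]
lid angle 0.4703750838970637 3986 4.815616666791127 by tool height 0.4834343041519629 open 0.027675464425662367 F [-6.5 -3.9 -0.7] t 12.8
lid angle 0.46973512012461244 4018 4.865977601643575 by tool height 0.48346309145438454 open 0.027452874333811945 F [-5.1 -4.5 -1.5] t 12.85
```

Request:
move_arm(
  increments=[
    [-0.007,0.005,0,0,0,0,0.36],
    [0,0,0,0,0,0,0.36],
    [0,0,0,0,0,0,0.36],
    [0,0,0,0,0,0,0.36],
    [0,0,0,0,0,0,0.36],
  ],
)

```text
clock: 13.4
position: [0.5544, -0.1592, 0.1399]
eef_rot: [3.096, 0.531, -0.001]
wrist_force: [-4.9, -3.4, -2.1]
opening: 0.0277
```

```bash
python3 - <<'E'
from h import *
F=[]
for k in range(6):
    snapshot("scene"); F.append(RB.T@read_state()["wrist_force"])
print(np.mean(F,0)); look(7)
E
```

```text
[-6.20242817 -1.33287033 -1.03565645]
lid angle 0.469669929156478 4011 4.830474080098217 by tool height 0.4831369048868134 open 0.027961181707321082 F [-5.7 -3.2 -1.5] t 13.7
```

View pics/l7.png

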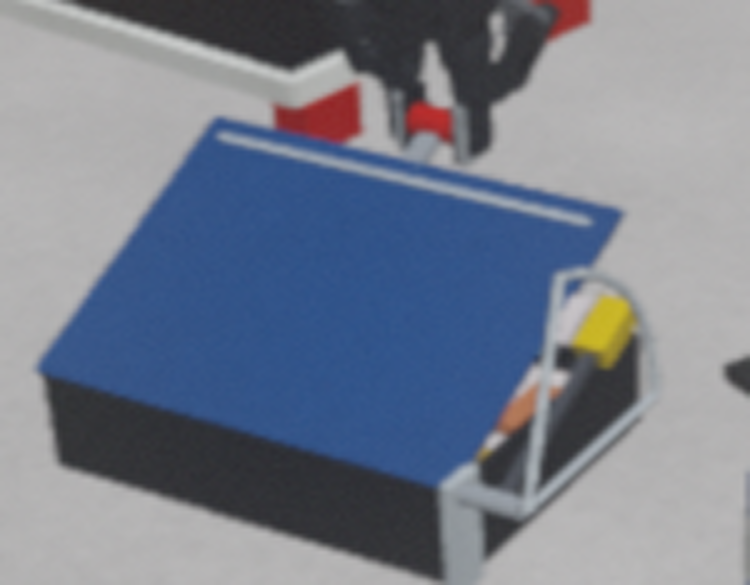

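The pointer sits beside the yellow marker at the same height. The lid is stable and the knob is still between the fingers, so I am handing the job in.

```bash
python3 -c "
from station import *
print(finish_job())"
```

```text
the job is handed in; nothing more can be done
None
```

I gripped the knob by its flat ends, raised the lid along its arc to the marker, and handed the job in at about 13.7 s with the knob still held.

- **Lid angle:** the lid measured 0.470 rad from its surface and stayed steady over the last looks. Working from the gripper's height instead gives 0.483 rad.
- **Marker angle:** the estimates disagreed a little, from 0.456 to 0.47 rad from depth and about 0.495 rad from image position. The pointer was within about 3 mm of the marker's centre, inside its 18 mm thickness, and the last picture shows them level.
- **Grip force:** it could not be measured directly. I closed the fingers only about 0.5 mm past contact instead of shutting them fully, and I estimate about 14 N. Nothing slipped and the knob did not come off.
- **Wrist force:** readings stayed below about 9 N. At the end about 4 N of the push was along the lid's length; my last small adjustment hardly reduced it.
- **Other objects:** the marker showed no movement. The arm stayed clear of the jar, bottle and brush, but I did not measure them again at the end.

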